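# Close the kit trays and book them in with the scanner

### The arm

A 6-joint arm with a two-finger parallel gripper is mounted at the origin on the work surface. World frame = base frame: x ahead of the robot, y to its left, z up, the work surface at z = 0. Lengths are in mm, angles in rad, forces in N, time in s.
With the tool pointing down it reaches from about 275 to 825 mm from the base axis. Payload 4.9 kg.
Tool frame: the origin (TCP) lies at the very end of the fingers, on their centre line; the grasp point (between the pads) lies 19 mm behind it; z points along the fingers, y is the direction in which the jaws open and shut (so a half turn about z gives the same grasp; the last joint's range is limited). The gripper opens to 85 mm and grips with 20 to 120 N. Pads are 22 mm wide; open, the fingers measure 114 mm over their backs; the gripper's body (76 mm by 85 mm) begins 54 mm behind the grasp point. The pads swing forward as they close: fully open they stand 13 mm farther back than shut.
Start: joints at [-1.427, 0.326, -0.193, 1.052, 0, 1.437], TCP at [150.844, -528.928, 231.281] pointing down, gripper open.
Joint ranges: [-2.65, 2.65], [-0.97, 1.79], [-1.3, 1.35], [-1.93, 2.1], [-1.47, 1.37], [-3.14, 3.14]. Speed limits (rad/s): [2.57, 2.57, 3.14, 3.14, 3.14, 3.14].

### API

Orientations are given as [roll, pitch, yaw] about the fixed x, y, z axes, in that order (R = Rz(yaw) Ry(pitch) Rx(roll)).
In Python, from bench import bot, solve_ik, imaging gives the robot as it stands. Calls block until the motion is done:
- bot.move_ptp(position, orientation): joint-space move of the TCP to a pose.
- bot.movel(position, rot=None, max_speed=150, threshold=None): straight line of the TCP; rot=None keeps the orientation; max_speed is the mean speed in mm/s. With threshold (N) it stops when the force on the tool has changed by that much, and returns True; else False.
- bot.move_j(angles): joint-space move.
- bot.grip(opening, effort=None): opening from 0.0 (shut) to 1.0 (fully open); effort is the grip in N (None keeps the last); returns when the fingers have stopped.
- bot.dwell(seconds).
- solve_ik(position, orientation): joint angles nearest the present ones, or None.
- bot.get_state(): the state.
- imaging.capture(name): name is "side" or "top"; returns the picture (384x512x3 uint8, blue, green, red); there is no depth.
- imaging.camera_model(name): a dict with "K" (3x3 intrinsics, pixels), "position" and "rotation" of the camera in the world. Camera axes: x right, y up, looking along -z (the intrinsics and any distortion apply to the point x, -y, -z); pixel columns grow to the right and rows downward; lengths in mm; the calibration is good to about 2 mm. A picture is of the moment at which its call begins. camera_model takes no time and is no camera call.
A pose or a line that the arm cannot do raises bot.IKError and nothing moves.
- bot.sign_off(): hands the job in, once; it reports no verdict.
The state is a dict: "t": time; "qpos": joint angles; "joint_velocities": joint speeds; "effort": joint torques, N m; "tcp_pos": TCP position; "orientation": TCP orientation; "contact_force": force on the tool from outside, world axes, zero at the start; "wrist_torque": the same for the moment, N m; "opening": opening from 0.0 (shut) to 1.0 (fully open).
Only numpy, scipy, OpenCV 4.12 (cv2) and the standard library are available. Lean on these libraries where they do the work, as an engineer would, in place of code of your own. Each camera call takes 0.05 s, during which the arm holds its last target. There are 200 camera calls.

### The job

Close the kit trays for which a cover has come in: lay each cover in the tray of its own colour and press it down until it sits level and flush with the rim. When all of them are closed, take the barcode scanner and book the closed trays in, blue first, then yellow, then red (skipping a colour without a cover): aim the beam at the middle of the label from about 9 cm and hold it steady there for three seconds. Finally lay the scanner back flat in the middle of its black mat, handle and head along the mat's long side, and leave the other goods on the bench alone.

Things in the scene. Friction and masses are not known exactly. Their poses are not given: they have to be found in the camera images.
- tray_blue: blue kit tray fixed to the bench, 115 mm (x) by 150 mm (y), 60 mm high, open on top. Origin: centre of its underside, z up. Its mouth is a recess 99 mm (x) by 134 mm (y), 12 mm deep, with a ledge all round at height 48 mm: a cover pressed home sits on the ledge, its top flush with the rim.
- catch_blue (a joint): friction catch in the blue tray: two black rubber rails, 58 mm (x) by 70 mm (y) over all, tops at height 55 mm when up. m pushed down: 0 up, 0.007 level with the ledge. A cover laid in rests on them 7 mm proud of the rim; pushed with about 10 N they slide down and stay down.
- cover_blue: blue cover of the blue tray: loose plate 89 mm (x) by 124 mm (y) by 12 mm thick, 160 g, with a black grip bar standing on its middle, 46 mm long (x), 14 mm wide (y), top at 42 mm above the underside. Origin: centre of the underside, z up. It fits its tray with 5 mm play on each side, either way round (half a turn apart). Absent (None) if this kit is not in the delivery.
- label_blue (a point): centre of the barcode label (56 mm along x, 36 mm along y, white with black bars) on the top of the blue cover, 38 mm from the grip bar towards the cover's +y, 12.5 mm above the cover's underside
- tray_yellow: yellow kit tray fixed to the bench, 115 mm (x) by 150 mm (y), 60 mm high, open on top. Origin: centre of its underside, z up. Its mouth is a recess 99 mm (x) by 134 mm (y), 12 mm deep, with a ledge all round at height 48 mm: a cover pressed home sits on the ledge, its top flush with the rim.
- catch_yellow (a joint): friction catch in the yellow tray: two black rubber rails, 58 mm (x) by 70 mm (y) over all, tops at height 55 mm when up. m pushed down: 0 up, 0.007 level with the ledge. A cover laid in rests on them 7 mm proud of the rim; pushed with about 10 N they slide down and stay down.
- cover_yellow: yellow cover of the yellow tray: loose plate 89 mm (x) by 124 mm (y) by 12 mm thick, 160 g, with a black grip bar standing on its middle, 46 mm long (x), 14 mm wide (y), top at 42 mm above the underside. Origin: centre of the underside, z up. It fits its tray with 5 mm play on each side, either way round (half a turn apart). Absent (None) if this kit is not in the delivery.
- label_yellow (a point): centre of the barcode label (56 mm along x, 36 mm along y, white with black bars) on the top of the yellow cover, 38 mm from the grip bar towards the cover's +y, 12.5 mm above the cover's underside
- tray_red: red kit tray fixed to the bench, 115 mm (x) by 150 mm (y), 60 mm high, open on top. Origin: centre of its underside, z up. Its mouth is a recess 99 mm (x) by 134 mm (y), 12 mm deep, with a ledge all round at height 48 mm: a cover pressed home sits on the ledge, its top flush with the rim.
- catch_red (a joint): friction catch in the red tray: two black rubber rails, 58 mm (x) by 70 mm (y) over all, tops at height 55 mm when up. m pushed down: 0 up, 0.007 level with the ledge. A cover laid in rests on them 7 mm proud of the rim; pushed with about 10 N they slide down and stay down.
- cover_red: red cover of the red tray: loose plate 89 mm (x) by 124 mm (y) by 12 mm thick, 160 g, with a black grip bar standing on its middle, 46 mm long (x), 14 mm wide (y), top at 42 mm above the underside. Origin: centre of the underside, z up. It fits its tray with 5 mm play on each side, either way round (half a turn apart). Absent (None) if this kit is not in the delivery.
- label_red (a point): centre of the barcode label (56 mm along x, 36 mm along y, white with black bars) on the top of the red cover, 38 mm from the grip bar towards the cover's +y, 12.5 mm above the cover's underside
- scanner: hand-held barcode scanner, loose, 220 g, lying flat on the mat. Grey and black handle along x from -80 to +50 mm, 34 mm wide, 32 mm high; orange head in front of it (x 47 to 93 mm, 58 mm wide, nose down to about 10 mm, top at 58 mm). Origin: on the underside of the handle, near the balance point; x towards the head, z up. Grip the handle there.
- window (a point): middle of the red scanning window under the scanner's head, 83 mm ahead (x) of the scanner's origin and 22 mm above its underside. Its z axis is the reading beam: it leaves forward and down, 35 degrees forward of straight down when the scanner is level. It reads a label whose centre lies on the beam 50 to 130 mm from the window.
- mat: black rubber mat fixed to the bench, the scanner's place: 210 mm (x) by 140 mm (y), 4 mm thick. Origin: centre of its underside
- carton: bystander, to be left alone: small cardboard carton 50 x 40 x 60 mm; origin: centre of its underside, z up
- spray_can: bystander, to be left alone: small can, 54 mm across, 75 mm high; origin: centre of its underside, z up
- bearing: bystander, to be left alone: steel bearing ring lying flat, 60 mm across, 22 mm high; origin: centre of its underside, z up
- carton_white: bystander, to be left alone: white carton 60 x 100 x 50 mm; origin: centre of its underside, z up
Mind the look-alikes: they are no part of the job. There is more than one size of the scanner; the one meant has the size given above.

How it is judged:
By the outcome, as a careful person would: the job done as asked, in the order asked, and still so for the second after the job is handed in, with the robot touching nothing.
Of cover_blue, cover_yellow, cover_red only 2 to 3 are there at a start; the rules pass over those that are not, and their reading is None.
At some moment in a run one of cover_blue, cover_yellow, cover_red, scanner may be knocked a few centimetres aside while the robot is not near it.
It also fails if it takes over 210 s, if anything falls off the work surface, if the arm or the gripper's body presses on something with over 40 N, if the wrist force passes 120 N, or if a joint passes its speed limit or range.

## Working session

There is one attempt and no reset: what is moved stays moved. The work goes in short steps, each a Python script; the robot and the scene stay as the last script left them, time stands still between calls to the robot, and variables do not carry over. Pictures are saved under pics/ and viewed, about 12 in all and at most 16, crops included, and the job is handed in when it is done.

```bash
ls; mkdir -p pics
python3 - <<'E'
from bench import bot, solve_ik, imaging
import cv2
for n in("top","side"):
    cv2.imwrite(f"pics/{n}0.png",imaging.capture(n)); m=imaging.camera_model(n); print(n,m)
s=bot.get_state();print(s)
E
```

```text
pics
top {'K': array([[427.66558064,   0.        , 254.27726377],
       [  0.        , 427.66558064, 199.15303205],
       [  0.        ,   0.        ,   1.        ]]), 'position': array([ 311.88646285,  -20.60399976, 1298.77468205]), 'rotation': array([ 0.16470057,  0.01102133, -1.54308357])}
side {'K': array([[486.43937681,   0.        , 259.66993312],
       [  0.        , 486.43937681, 190.45109809],
       [  0.        ,   0.        ,   1.        ]]), 'position': array([  61.55528709,  729.04622625, 1128.56834505]), 'rotation': array([ 0.66005558, -0.00820078, -2.59674056])}
{'t': 0.1, 'qpos': array([-1.42720041e+00,  3.26885884e-01, -1.93450817e-01,  1.05200949e+00,
        3.03738032e-05,  1.43660375e+00]), 'joint_velocities': array([ 2.92107968e-05, -3.91673993e-04,  4.85124908e-03, -1.67182943e-04,
        2.60789629e-04, -2.18803720e-03]), 'effort': array([ 5.30971956e-04, -4.44238901e+01,  2.63037443e+01,  7.87782337e-03,
       -1.83335674e-04,  5.12913573e-06]), 'tcp_pos': array([ 150.77703918, -528.40278722,  230.58391507]), 'orientation': array([-3.14006078e+00, -2.37457809e-04,  2.77788292e-01]), 'contact_force': array([ 0.34506604,  0.1896608 , -1.30525272]), 'wrist_torque': array([ 0.01728473, -0.01204982, -0.00843597]), 'opening': 1.000148258241394}
```

View pics/top0.png

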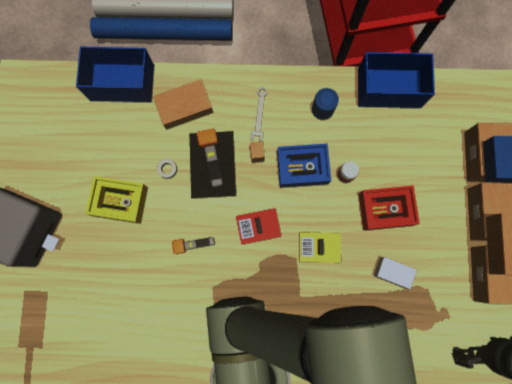

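View pics/side0.png

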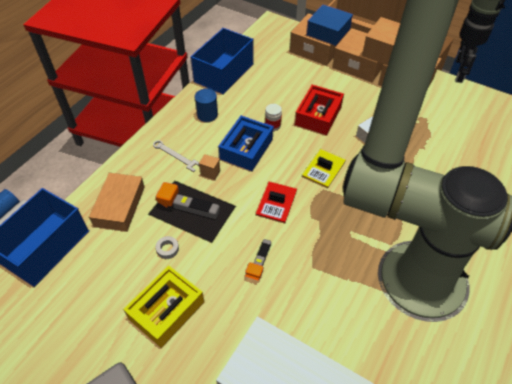

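The top view shows the trays: yellow (117,200), blue (304,165) and red (389,208). It shows covers for red (258,226) and yellow (320,247), and no blue cover so far. There are two scanner candidates: a big one on the mat (211,158) and a small one (193,244). The mat one spans about 58 px, which matches 173 mm. Blue things that aren't covers: bins (115,75) and (396,80), can (325,102), box on the cartons (490,155). Next is a close crop montage.

```bash
cat > h.py <<'E'
from bench import bot, solve_ik, imaging
import cv2, numpy as np
from scipy.spatial.transform import Rotation as Ro
def ray(n,px):
    m=imaging.camera_model(n); p=np.atleast_2d(px).astype(float)
    d=np.c_[p,np.ones(len(p))]@np.linalg.inv(m["K"]).T*[1,-1,-1]
    return m["position"], d@Ro.from_euler("xyz",m["rotation"]).as_matrix().T
def plane(n,px,z):
    o,d=ray(n,px); return (o+d*((z-o[2])/d[:,2])[:,None])[:,:2]
def proj(n,P):
    m=imaging.camera_model(n); c=(np.atleast_2d(P)-m["position"])@Ro.from_euler("xyz",m["rotation"]).as_matrix()*[1,-1,-1]
    q=c@m["K"].T; return q[:,:2]/q[:,2:]
HUE={"red":((0,8),(172,180)),"yellow":((24,34),),"blue":((105,125),),"orange":((9,17),)}
def mask(im,col,smin=150,vmin=60):
    h=cv2.cvtColor(im,cv2.COLOR_BGR2HSV); r=np.zeros(h.shape[:2],np.uint8)
    for a,b in HUE[col]: r|=cv2.inRange(h,(a,smin,vmin),(b,255,255))
    return r
E
python3 - <<'E'
from h import *
im=cv2.imread("pics/top0.png"); t=[]
for c,(x,y) in {"yt":(117,200),"bt":(304,165),"rt":(389,208),"rc":(258,226),"yc":(320,247),"sc":(211,160)}.items():
    t.append(cv2.resize(im[y-34:y+34,x-34:x+34],(264,264),interpolation=cv2.INTER_CUBIC))
    print(c,plane("top",[(x,y)],30 if c[1]!="t" else 60)[0])
cv2.imwrite("pics/m0.png",np.vstack([np.hstack(t[:3]),np.hstack(t[3:])]))
h=cv2.cvtColor(im,cv2.COLOR_BGR2HSV)
for p in [(117,183),(117,217),(304,148),(304,183),(389,190),(389,227),(245,225),(332,258),(206,137)]:
    print(p,[tuple(int(v) for v in h[p[1]+k,p[0]]) for k in (-3,-2,-1,0,1,2,3)])
E
```

```text
yt [504.33840553 403.00293587]
bt [ 624.01722975 -146.13968573]
rt [ 501.35760582 -394.74907874]
rc [441.62649733 -14.10295369]
yc [ 384.40187781 -198.42480783]
sc [640.19472372 134.86996064]
(117, 183) [(32, 165, 176), (31, 172, 166), (31, 173, 149), (32, 171, 157), (32, 171, 176), (32, 173, 177), (32, 170, 177)]
(117, 217) [(32, 170, 178), (30, 169, 169), (29, 173, 164), (32, 170, 174), (31, 175, 149), (27, 163, 105), (27, 112, 130)]
(304, 148) [(107, 113, 129), (110, 171, 125), (110, 164, 95), (110, 165, 94), (110, 177, 130), (110, 178, 136), (110, 178, 136)]
(304, 183) [(110, 173, 140), (110, 173, 136), (110, 164, 109), (110, 128, 48), (111, 87, 41), (60, 11, 47), (30, 77, 109)]
(389, 190) [(16, 126, 168), (4, 190, 161), (2, 201, 146), (3, 198, 126), (3, 199, 145), (2, 198, 162), (2, 200, 162)]
(389, 227) [(3, 199, 154), (2, 200, 157), (2, 197, 141), (8, 173, 99), (21, 120, 125), (26, 100, 165), (26, 98, 169)]
(245, 225) [(111, 15, 117), (110, 18, 131), (120, 7, 117), (17, 26, 88), (120, 3, 88), (103, 16, 112), (106, 21, 134)]
(332, 258) [(32, 156, 178), (32, 159, 178), (32, 157, 179), (32, 158, 177), (32, 158, 176), (32, 158, 177), (32, 157, 177)]
(206, 137) [(16, 192, 165), (16, 190, 164), (16, 191, 164), (16, 191, 163), (16, 191, 164), (16, 189, 165), (17, 186, 166)]
```

View pics/m0.png

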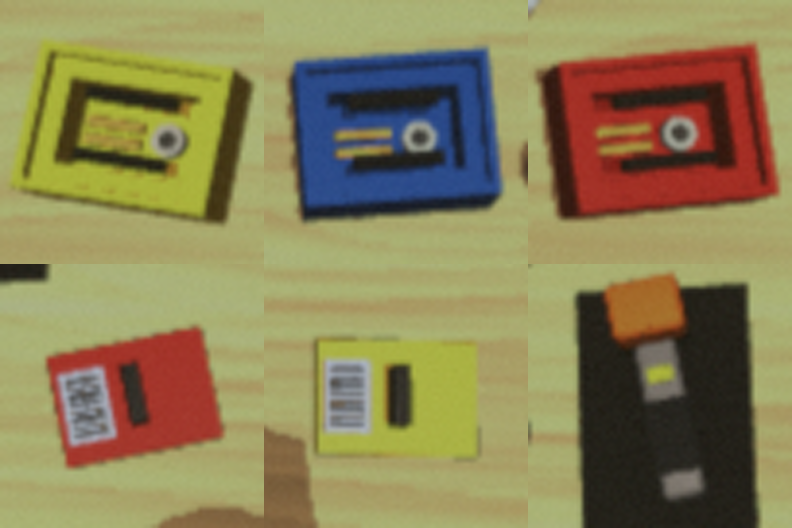

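Crops: tray rims are bright and their side walls dark, so they separate by brightness. Labels lie left of the bars (+y side). The mat scanner has its orange head at the top (+x).

```bash
cat >> h.py <<'E'
from math import atan2,degrees,pi
def rect(col,z,near,vmin,n="top",im=None,smin=130,amin=80):
    """rectangle pose (x,y,yaw of SHORT side, sizes) of the colour blob nearest world xy `near`"""
    im=imaging.capture(n) if im is None else im
    cs,_=cv2.findContours(mask(im,col,smin,vmin),cv2.RETR_EXTERNAL,cv2.CHAIN_APPROX_NONE)
    best=None
    for c in cs:
        if cv2.contourArea(c)<amin: continue
        w=plane(n,cv2.convexHull(c)[:,0],z).astype(np.float32)
        b=cv2.minAreaRect(w); d=np.hypot(*(np.array(b[0])-near))
        if best is None or d<best[0]: best=(d,b)
    if best is None: return None
    B=cv2.boxPoints(best[1]); e=[B[1]-B[0],B[2]-B[1]]; e.sort(key=np.linalg.norm)
    yaw=atan2(e[0][1],e[0][0]); yaw=(yaw+pi/2)%pi-pi/2
    return np.array([*best[1][0],yaw,np.linalg.norm(e[0]),np.linalg.norm(e[1])])
TR={"yellow":(504,403),"red":(501,-395),"blue":(624,-146)}
E
python3 - <<'E'
from h import *
np.set_printoptions(precision=3,suppress=True)
im=imaging.capture("top")
for c in TR: print("tray",c,rect(c,60,TR[c],{"yellow":135,"red":125,"blue":75}[c],im=im))
for c,p in {"red":(441,-14),"yellow":(384,-198)}.items(): print("cover",c,rect(c,12,p,125,im=im))
print("head",rect("orange",58,(690,140),100,im=im))
im2=imaging.capture("side")
for c in TR: print("side tray",c,rect(c,60,TR[c],{"yellow":135,"red":125,"blue":75}[c],"side",im2))
for c,p in {"red":(441,-14),"yellow":(384,-198)}.items(): print("side cover",c,rect(c,12,p,125,"side",im2))
# scanner: yellow button and grey handle ends
hsv=cv2.cvtColor(im,cv2.COLOR_BGR2HSV)
m=cv2.inRange(hsv,(0,0,85),(180,60,255)); m[:128]=0;m[197:]=0;m[:,:190]=0;m[:,235:]=0
n,l,st,ce=cv2.connectedComponentsWithStats(m)
for i in range(1,n):
    if st[i,4]>15: print("grey",st[i],plane("top",[ce[i]],36))
E
```

```text
tray yellow [509.289 412.896  -0.127 115.79  149.389]
tray red [ 505.688 -399.651    0.12   114.219  147.906]
tray blue [ 627.951 -144.293    0.096  113.831  148.523]
cover red [444.19  -14.17    0.229  86.831 121.368]
cover yellow [ 384.88  -199.093   -0.005   88.814  122.969]
head [705.158 148.052   0.251  45.016  57.676]
side tray yellow [508.684 415.342  -0.128 118.92  152.219]
side tray red [ 503.685 -394.771    0.118  115.775  150.418]
side tray blue [ 626.1   -140.925    0.101  115.457  153.474]
side cover red [443.046  -9.328   0.228  86.684 125.625]
side cover yellow [ 384.433 -196.323    0.003   91.111  127.818]
grey [205 146  12  15  95] [[660.904 136.796]]
grey [212 179  10   7  57] [[570.958 114.535]]
```

```bash
cat >> h.py <<'E'
def best(p,yaw):
    """down-pointing orientation, half turn chosen for the smallest last-joint angle"""
    c=[]
    for k in (-1,0,1):
        o=[pi,0,yaw+k*pi]; q=solve_ik(p,o)
        if q is not None: c.append((abs(q[5]),o))
    return min(c,key=lambda a:a[0])[1] if c else None
def st(tag=""):
    s=bot.get_state(); print(tag,"t%.1f"%s["t"],"tcp",s["tcp_pos"].round(1),"rpy",s["orientation"].round(3),"F",s["contact_force"].round(1),"open %.3f"%s["opening"],"q6 %.2f"%s["qpos"][5]); return s
def pick_cover(x,y,yaw):
    o=best([x,y,120],yaw); bot.grip(0.6,40)
    bot.move_ptp([x,y,120],o); bot.movel([x,y,17],max_speed=120,threshold=15); st("down")
    bot.grip(0.0,40); st("gripped"); bot.movel([x,y,160]); st("lifted")
E
python3 - <<'E'
from h import *
for n,p,y in [("yt",(509,413),-.127),("rt",(506,-399,),.12),("yc",(385,-199),0),("rc",(444,-14),.229),("sc",(637,131),.245)]:
    o=best([*p,200],y); print(n,o,None if o is None else solve_ik([*p,200],o).round(2))
pick_cover(384.9,-199,-.003)
cv2.imwrite("pics/top1.png",imaging.capture("top"));cv2.imwrite("pics/side1.png",imaging.capture("side"))
cv2.imwrite("pics/m1.png",np.hstack([cv2.imread("pics/top1.png")[:,:400],cv2.imread("pics/side1.png")[:,100:]]))
E
```

```text
yt [3.141592653589793, 0, -3.268592653589793] [0.57 0.54 0.07 1.09 0.   0.7 ]
rt [3.141592653589793, 0, 3.2615926535897932] [-0.78  0.52  0.03  1.08  0.   -0.9 ]
yc [3.141592653589793, 0, 3.141592653589793] [-0.65  0.14 -0.53  0.91  0.   -0.65]
rc [3.141592653589793, 0, -2.912592653589793] [-0.2   0.16 -0.5   0.91  0.   -0.43]
sc [3.141592653589793, 0, 3.3865926535897932] [ 0.09  0.53  0.05  1.09  0.   -0.16]
down t3.5 tcp [ 385.3 -199.4   17.4] rpy [-3.141e+00  1.000e-03  3.138e+00] F [ 0.3 -0.4 -0.4] open 0.599 q6 -0.64
gripped t3.9 tcp [ 385.4 -199.3   17.6] rpy [-3.141e+00  1.000e-03  3.139e+00] F [-1.   0.7  6.6] open 0.158 q6 -0.64
lifted t5.0 tcp [ 384.3 -198.6  159.2] rpy [ 3.141e+00 -1.000e-03  3.139e+00] F [-0.9 -0.2 -2.1] open 0.157 q6 -0.64
```

View pics/m1.png

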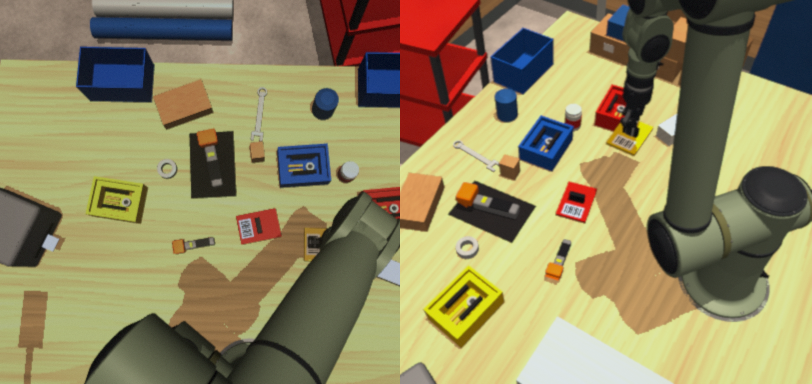

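The yellow cover hangs level in the gripper, and no blue cover appears in the areas the arm hid before. Now I'll place it.

```bash
cat >> h.py <<'E'
def place_cover(x,y,yaw):
    o=best([x,y,160],yaw); c=bot.get_state()["tcp_pos"]
    bot.movel([c[0],c[1],230]); bot.move_ptp([x,y,200],o); bot.movel([x,y,85],max_speed=120); st("above")
    print("contact",bot.movel([x,y,63.5],max_speed=20,threshold=35)); st("pressed")
def press_bar(x,y,yaw):
    bot.grip(0.5); bot.movel([x,y,120]); bot.grip(0.0); bot.movel([x,y,98]); 
    print("hit",bot.movel([x,y,86],max_speed=20,threshold=25)); st("bar press"); bot.movel([x,y,160])
E
python3 - <<'E'
from h import *
place_cover(509.3,413.5,-.127)
E
```

```text
above t9.0 tcp [510.  413.9  85.9] rpy [3.141e+00 1.000e-03 3.015e+00] F [ 0.2 -0.  -1.3] open 0.155 q6 0.70
contact False
pressed t10.3 tcp [509.3 413.5  65.7] rpy [3.141e+00 1.000e-03 3.015e+00] F [-4.6 -3.7 13.4] open 0.152 q6 0.70
```

Run:
```python
from h import *
np.set_printoptions(precision=3,suppress=True)
press_bar(509.3,413.5,-.127)
bot.movel([430,150,230])
im=imaging.capture("top"); s=imaging.capture("side")
for c in ("yellow","red"): print(c,rect(c,12,(444,-14) if c=="red" else (509,413),125,im=im))
a=proj("top",[(509,413,60)])[0].astype(int); b=proj("side",[(509,413,60)])[0].astype(int)
f=lambda i,p:cv2.resize(i[p[1]-45:p[1]+45,p[0]-45:p[0]+45],(390,390),interpolation=cv2.INTER_CUBIC)
cv2.imwrite("pics/m2.png",np.hstack([f(im,a),f(s,b)])); cv2.imwrite("pics/top2.png",im)
```

```text
hit True
bar press t12.5 tcp [509.6 413.7  90.1] rpy [3.141 0.001 3.015] F [-0.7  0.2  3.9] open -0.002 q6 0.70
yellow [521.708 467.351   1.465  80.536 120.731]
red [444.19  -14.17    0.229  86.831 121.368]
```

View pics/m2.png

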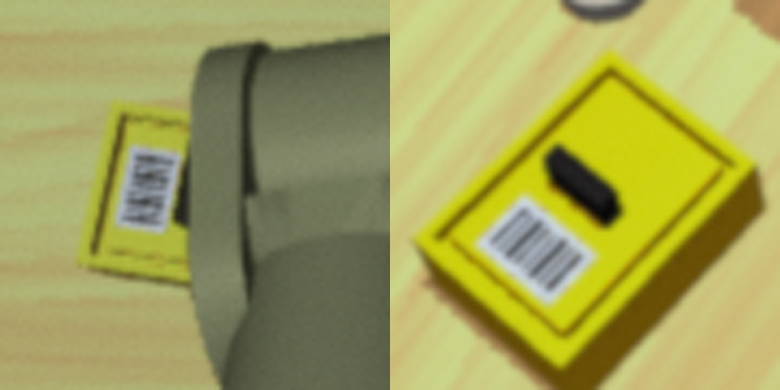

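The yellow cover sits flush and seated, with the bar top at 90.1 mm (90 expected). Red cover next.

Run:
```python
from h import *
np.set_printoptions(precision=3,suppress=True)
r=rect("red",12,(444,-14),125); print(r)
assert abs(r[3]-88)<4 and abs(r[4]-123)<4
pick_cover(r[0],r[1],r[2])
place_cover(505.7,-398.5,.12)
```

```text
[444.187 -14.157   0.229  86.831 121.394]
down t17.6 tcp [444.8 -14.   17.6] rpy [-3.141  0.001 -2.912] F [0.1 0.1 0. ] open 0.598 q6 -0.43
gripped t18.1 tcp [444.8 -14.2  17.6] rpy [-3.141  0.001 -2.913] F [-0.4  0.8  5.7] open 0.156 q6 -0.43
lifted t19.2 tcp [443.4 -14.  159.2] rpy [ 3.141 -0.002 -2.913] F [ 0.4 -0.6 -0.9] open 0.155 q6 -0.43
above t22.4 tcp [ 506.3 -398.9   85.9] rpy [-3.14   0.001 -3.021] F [ 1.1  0.2 -1. ] open 0.155 q6 -0.90
contact False
pressed t23.6 tcp [ 505.7 -398.5   65.6] rpy [-3.141  0.    -3.022] F [-4.   3.3 14.2] open 0.153 q6 -0.90
```

```bash
cat >> h.py <<'E'
def label(near,im,z=60.5):
    h=cv2.cvtColor(im,cv2.COLOR_BGR2HSV); p=proj("top",[(*near,z)])[0].astype(int)
    m=cv2.inRange(h,(0,0,60),(180,75,255)); k=np.zeros_like(m); cv2.circle(k,[int(v) for v in p],17,255,-1)
    m=cv2.morphologyEx(m&k,cv2.MORPH_OPEN,np.ones((2,2))); m=cv2.morphologyEx(m,cv2.MORPH_CLOSE,np.ones((5,5)))
    c=max(cv2.findContours(m,cv2.RETR_EXTERNAL,cv2.CHAIN_APPROX_NONE)[0],key=cv2.contourArea)
    return cv2.minAreaRect(plane("top",c[:,0],z).astype(np.float32))
def matpose(im):
    h=cv2.cvtColor(im,cv2.COLOR_BGR2HSV); m=cv2.inRange(h,(0,0,0),(180,255,62))
    p=proj("top",[(645,135,4)])[0].astype(int); k=np.zeros_like(m); cv2.circle(k,[int(v) for v in p],50,255,-1)
    c=max(cv2.findContours(m&k,cv2.RETR_EXTERNAL,cv2.CHAIN_APPROX_NONE)[0],key=cv2.contourArea)
    return cv2.minAreaRect(plane("top",cv2.convexHull(c)[:,0],4).astype(np.float32))
def scanpose(im,near=(705,148)):
    r=rect("orange",58,near,100,im=im); h=cv2.cvtColor(im,cv2.COLOR_BGR2HSV)
    m=cv2.inRange(h,(0,0,85),(180,60,255)); k=np.zeros_like(m); p=proj("top",[(r[0]-55,r[1],30)])[0].astype(int)
    cv2.circle(k,[int(v) for v in p],42,255,-1)
    n,l,s,ce=cv2.connectedComponentsWithStats(m&k)
    g=[plane("top",[ce[i]],36)[0] for i in range(1,n) if s[i,4]>25]
    return r,g
E
python3 - <<'E'
from h import *
np.set_printoptions(precision=3,suppress=True)
press_bar(505.7,-398.5,.12)
bot.move_ptp([330,-330,260],[pi,0,pi])
im=imaging.capture("top"); s=imaging.capture("side")
print("mat",matpose(im)); print("scan",scanpose(im))
for n,(x,y,w) in {"yellow":(509,413,-.127),"red":(505.7,-398.5,.12)}.items():
    q=(x-38*np.sin(w),y+38*np.cos(w)); print(n,q,label(q,im))
    print(rect(n,60,(x,y),135 if n=="yellow" else 125,im=im))
b=proj("side",[(506,-399,60)])[0].astype(int)
cv2.imwrite("pics/m3.png",np.hstack([im,cv2.resize(s[b[1]-40:b[1]+40,b[0]-30:b[0]+30],(288,384),interpolation=cv2.INTER_CUBIC)]))
st()
E
```

```text
hit True
bar press t25.8 tcp [ 506.  -398.8   90.1] rpy [-3.141  0.001 -3.022] F [-0.1  0.2  5.7] open -0.005 q6 -0.90
mat ((634.439697265625, 134.27218627929688), (204.78192138671875, 135.69215393066406), 4.6282758712768555)
scan (array([705.334, 147.872,   0.278,  45.739,  57.139]), [array([660.702, 136.883]), array([615.384, 254.234]), array([570.796, 114.502])])
yellow (np.float64(513.8130373658001), np.float64(450.6939606742965)) ((511.3675842285156, 445.7746887207031), (36.40642547607422, 56.4806022644043), 82.06417846679688)
[509.434 412.906  -0.125 116.622 149.476]
red (np.float64(501.15093612302104), np.float64(-360.77327183755307)) ((498.4932556152344, -364.5188903808594), (55.99966049194336, 35.59894561767578), 6.792215347290039)
[ 505.479 -399.709    0.124  114.412  147.436]
 t27.4 tcp [ 330.8 -330.4  259. ] rpy [ 3.141 -0.    -3.141] F [ 0.9 -0.1 -0.8] open 0.002 q6 -0.94
```

View pics/m3.png

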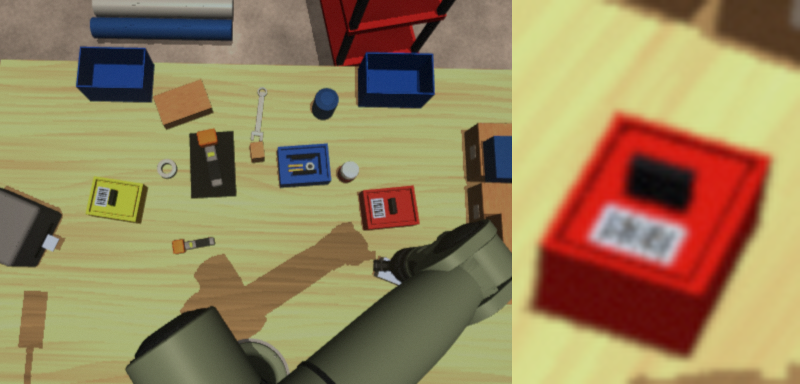

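Both trays are closed: red bar top 90.1 mm, rim looks flush. In the top view the labels sit at (102,197) yellow and (378,208) red. The top camera appears biased about −4 mm in y against the gripper-centred bars, so I'll blend the two. Now the scanner on the mat (211,158).

Run:
```python
from h import *
np.set_printoptions(precision=3,suppress=True)
r,g=scanpose(imaging.capture("top")); g=[p for p in g if np.hypot(*(p-r[:2]))<160 and abs(p[1]-r[1])<60]
t=min(g,key=lambda p:p[0]); yaw=atan2(r[1]-t[1],r[0]-t[0]); u=np.array([np.cos(yaw),np.sin(yaw)])
o=r[:2]-70*u+[1,3]; print("scanner",o,yaw)
assert np.hypot(*(o-[638,134]))<15
R=[pi,0,yaw+pi]
bot.move_j(solve_ik([330,-150,260],[pi,0,yaw+pi])); bot.move_ptp([*o,150],R); bot.grip(0.8,60)
bot.movel([*o,70]); print(bot.movel([*o,12],max_speed=60,threshold=12)); st("down")
bot.grip(0.0,60); s=st("grip"); bot.dwell(.2); bot.movel([*o,150],max_speed=80); st("lift")
im=imaging.capture("side"); p=proj("side",[(*o,150)])[0].astype(int)
cv2.imwrite("pics/m4.png",cv2.resize(im[max(0,p[1]-80):p[1]+80,p[0]-80:p[0]+80],(560,560)))
```

```text
scanner [638.244 134.09 ] 0.2447483170036085
False
down t32.2 tcp [638.7 134.1  12.4] rpy [-3.141  0.001 -2.897] F [ 0.6  0.1 -0. ] open 0.800 q6 -0.15
grip t32.6 tcp [638.8 134.1  12.7] rpy [-3.141  0.001 -2.897] F [-0.  -0.1  4.3] open 0.386 q6 -0.15
lift t34.7 tcp [637.9 134.1 149.4] rpy [ 3.141 -0.001 -2.897] F [-0.4  0.  -2.1] open 0.386 q6 -0.15
```

View pics/m4.png

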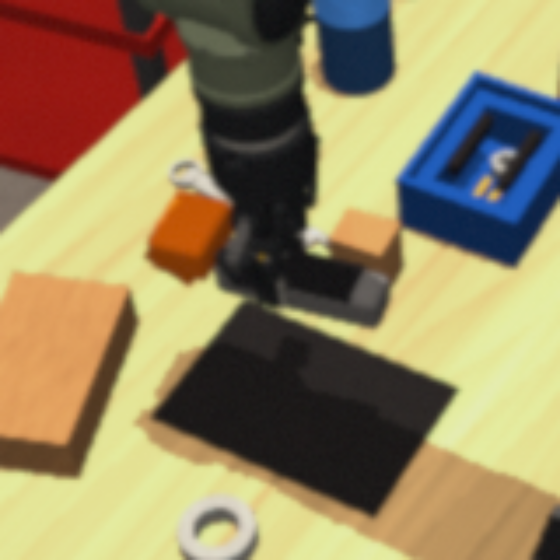

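The scanner is held level and clear of the mat. Scanning yellow, then red.

```bash
cat > scan.py <<'E'
from h import *
def aim(L,z=112.2+8.7):
    phi=atan2(L[1],L[0]); u=np.array([np.cos(phi),np.sin(phi)]); return np.array(L)-(83+90*np.sin(np.radians(35)))*u,z,[pi,0,phi+pi]
def scan(L,n):
    p,z,o=aim(L); o=[pi,0,o[2]]
    bot.move_ptp([*p,190],o); bot.movel([*p,z],max_speed=60); bot.dwell(.5); st("hold")
    cv2.imwrite(f"pics/scan_{n}_s.png",imaging.capture("side")); m=imaging.capture("top"); cv2.imwrite(f"pics/scan_{n}_t.png",m)
    bot.dwell(4.2); st("done"); bot.movel([*p,190],max_speed=100); return m
E
python3 - <<'E'
from scan import *
m=scan((512.6,449),"y"); print("mat",matpose(m))
f=lambda k:cv2.imread(f"pics/scan_y_{k}.png")
L=(512.6,449,60.5); a=proj("top",[L])[0].astype(int); b=proj("side",[L])[0].astype(int)
g=lambda i,p:cv2.resize(i[max(0,p[1]-60):p[1]+60,max(0,p[0]-60):max(0,p[0]-60)+120],(390,390),interpolation=cv2.INTER_CUBIC)
cv2.imwrite("pics/m5.png",np.hstack([g(f("t"),a),g(f("s"),b)]))
E
```

```text
hold t37.8 tcp [411.3 360.3 120.9] rpy [ 3.142  0.    -2.422] F [ 0.3 -1.  -2.2] open 0.391 q6 -0.13
done t42.1 tcp [411.3 360.3 120.9] rpy [ 3.142  0.    -2.422] F [ 0.7  0.4 -1.4] open 0.384 q6 -0.13
mat ((634.5044555664062, 134.27743530273438), (205.25022888183594, 135.69215393066406), 4.6282758712768555)
```

View pics/m5.png

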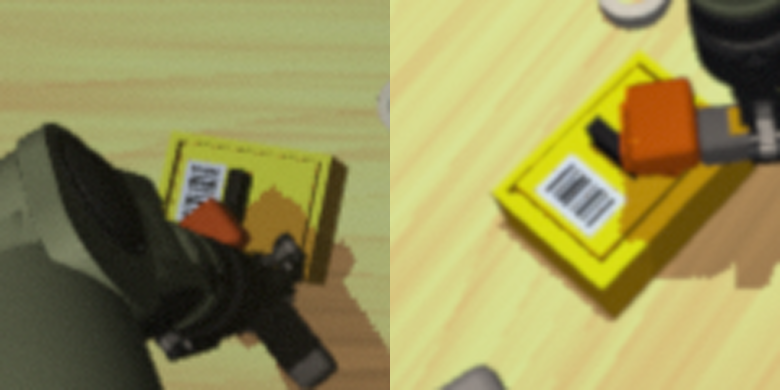

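Run:
```python
from scan import *
np.set_printoptions(precision=1,suppress=True)
c=np.array([411.3,360.3]); u=np.array([np.cos(.7196),np.sin(.7196)]); v=np.array([-u[1],u[0]])
P=[(*(c+a*u+b*v),112.2+58) for a,b in ((47,-29),(93,-29),(93,29),(47,29))]
q=proj("side",P); im=cv2.imread("pics/scan_y_s.png"); b=proj("side",[(512.6,449,60.5)])[0].astype(int)
print("side pred top corners in crop px",(q-b+60)*3.25, "top cam",(proj("top",P)-proj("top",[(512.6,449,60.5)])[0].astype(int)+60)*3.25)
m=scan((499.9,-362),"r")
f=lambda k:cv2.imread(f"pics/scan_r_{k}.png")
L=(499.9,-362,60.5); a=proj("top",[L])[0].astype(int); b=proj("side",[L])[0].astype(int)
g=lambda i,p:cv2.resize(i[max(0,p[1]-60):p[1]+60,max(0,p[0]-60):max(0,p[0]-60)+120],(390,390),interpolation=cv2.INTER_CUBIC)
cv2.imwrite("pics/m6.png",np.hstack([g(f("t"),a),g(f("s"),b)]))
```

```text
side pred top corners in crop px [[298.6  69.3]
 [230.4  79.6]
 [235.2 158. ]
 [305.7 146.9]] top cam [[239.9 233.6]
 [206.9 191.3]
 [150.3 235.6]
 [183.2 278.4]]
hold t47.0 tcp [ 390.9 -283.1  120.9] rpy [-3.1  0.   2.5] F [ 0.1  0.8 -1.6] open 0.380 q6 -0.15
done t51.3 tcp [ 390.9 -283.   120.9] rpy [3.1 0.  2.5] F [-0.2  0.6 -1.7] open 0.387 q6 -0.15
```

View pics/m6.png

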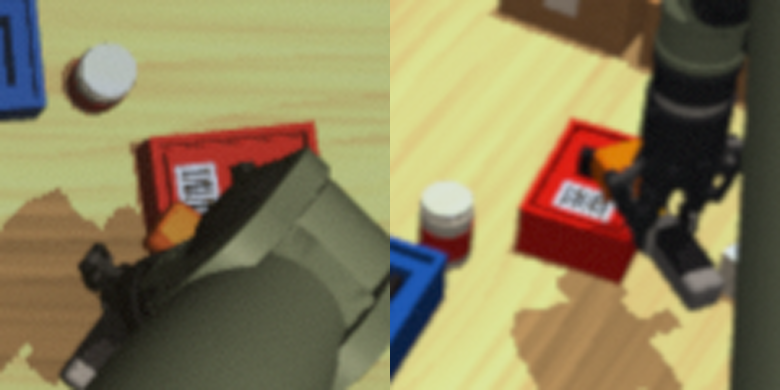

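The head's projected corners match the yellow scan image within a few crop pixels, and the red label was aimed at the same way. Laying the scanner back.

Run:
```python
from scan import *
np.set_printoptions(precision=3,suppress=True)
o=[632.5,137.0]; R=[pi,0,.081+pi]
bot.move_ptp([*o,180],R); bot.movel([*o,40]); print(bot.movel([*o,11.5],max_speed=25,threshold=8)); st("down")
bot.grip(0.7); bot.movel([*o,160],max_speed=100); bot.move_ptp([330,-150,280],[pi,0,pi])
im=imaging.capture("top"); r,g=scanpose(im); t=min((p for p in g if abs(p[1]-r[1])<60),key=lambda p:p[0])
yaw=atan2(r[1]-t[1],r[0]-t[0]); print("scanner origin",r[:2]-70*np.array([np.cos(yaw),np.sin(yaw)]),yaw,"mat",matpose(im))
s=imaging.capture("side"); p=proj("side",[(632,137,20)])[0].astype(int)
cv2.imwrite("pics/m7.png",np.hstack([im[:,50:450],cv2.resize(s[p[1]-60:p[1]+60,p[0]-60:p[0]+60],(384,384))])); st()
```

```text
True
down t56.0 tcp [632.2 137.   12.7] rpy [ 3.142 -0.001 -3.061] F [-0.6 -0.6  4.7] open 0.386 q6 0.02
scanner origin [631.055 135.723] 0.09078002720072356 mat ((634.2667236328125, 134.25123596191406), (204.77210998535156, 135.6782989501953), 4.628275394439697)
 t59.7 tcp [ 330.6 -149.8  279.8] rpy [ 3.141 -0.    -3.14 ] F [-0.3  0.6 -0.7] open 0.699 q6 -0.63
```

View pics/m7.png

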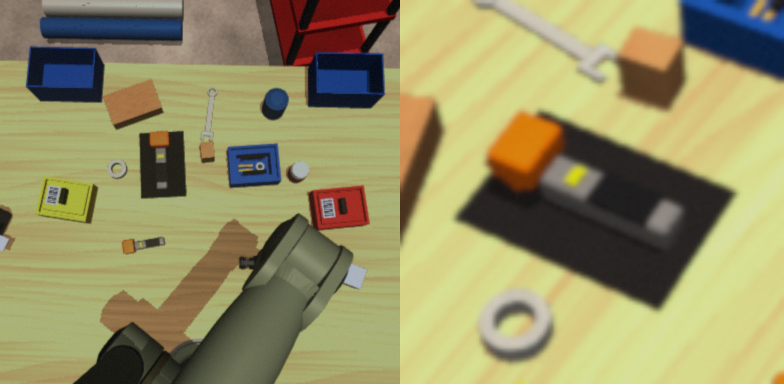

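The scanner lies flat and centred on the mat, aligned with the long side. Both trays are still closed and the other goods are where they were.

```bash
python3 -c "
from bench import bot; print(bot.sign_off())"
```

```text
the job is handed in; nothing more can be done
None
```

I closed the yellow and red trays, scanned them in that order, laid the scanner back on its mat and handed the job in at about 60 s. No blue cover had come in, so I left the blue tray open and skipped it.

- **Covers:** both went home. A final press touched each grip bar at 90.1 mm (90 mm when fully home), and the pictures show them flush with the rim.
- **Scans:** I held the scanner level and steady for over 4 s on each label, set for 90 mm from the window. On yellow, the scanner's position in the pictures matched what I had calculated. I checked the red aim only by eye, and there is no direct signal that either label was read.
- **Scanner:** it lies flat with its origin about 3.5 mm from the mat's middle and about half a degree off the long side. The other goods look unmoved.
- **Disagreement:** label positions in the top camera differed by about 3–5 mm from where the gripper placed the covers. I aimed between the two, so each beam may be 2–3 mm off the label's middle.

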